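# Set out the sample inspection place

### The job

Set out the bench for checking samples: stand the lidded pot in the middle of the empty dark tray, and the slender jar in the same tray, in the middle of the gap between the pot and the tray's end wall on the side where the parts box stands. Stand the loupe on its wide rim on top of the parts box, in the middle of its lid, and lay the tweezers flat on the bench in front of the tray (on the robot's side), parallel to its long wall, centred on it and about 6 cm away from it. Keep the pot and the jar upright and leave the clip box and the dust blower where they are.

Things in the scene. Friction and masses are not known exactly. Their poses are not given: they have to be found in the camera images.
- tray: Empty dark grey open tray, fixed, 225 (x) x 132 (y) x 40 mm. Origin: centre of its underside. Inner floor 7 mm up; inside 216 x 122 mm (end walls' inner faces at x = +-108 mm, long walls' outer faces at y = +-66 mm), walls 38 mm high. Its long x axis runs roughly along world +y, its y axis roughly towards the robot, within 12 degrees. Left or right of the parts box.
- parts_box: Closed flat assortment box of clear grey plastic with small compartments, 113 (its x) x 175 (its y) x 35 mm high, fixed to the bench, lid fixed shut. Origin: centre of its underside; the flat lid's top is 35 mm above it. Turned by up to 12 degrees.
- pot: Small round pot, clear with a blue screw lid (fixed on), loose, about 50 mm diameter (48 mm where gripped, straight-sided), 50 mm high, 50 g, standing upright. Origin: centre of its underside, z up its axis.
- jar: Slender round glass jar with a white cap (fixed on), loose, 28 mm diameter, 55 mm high, about 40 g, standing upright. Origin: centre of its underside, z up its axis.
- loupe: Black eye loupe, a round tapered cup, loose, standing on its wide rim: 35 mm diameter, 27 mm high, 20 g. Origin: centre of its underside (wide rim), z up its axis.
- tweezers: Steel tweezers lying flat on the bench, loose, 122 mm long (its y) x 12 mm wide (its x) x 10 mm high (z). Origin: middle of its length, on its underside. Grip it across its width, near the middle.
- clip_box: Bystander, loose: square clear box of paper clips, 75 x 75 x 55 mm, on the bench at the left of the work. Origin: centre of its underside. Leave it where it is.
- dust_blower: Bystander, loose: rubber dust blower standing upright behind the work, bulb 55 mm wide and 70 mm high with a thin nozzle up to 137 mm. Origin: centre of its underside. Leave it where it is.
Not all that is in view belongs to the job. Of the things that look like the pot, take the one that is farthest to the robot's left at the start.

How it is judged:
By the outcome, as a careful person would: the job done as asked, in the order asked, and still so for the second after the job is handed in, with the robot touching nothing.
It also fails if it takes over 106 s, if anything falls off the work surface, if the arm or the gripper's body presses on something with over 40 N, if the wrist force passes 120 N, or if a joint passes its speed limit or range.

### The arm

A 6-joint arm with a two-finger parallel gripper is mounted at the origin on a cart in front of the work surface, level with it; the furniture and walls round the work are solid. World frame = base frame: x ahead of the robot, y to its left, z up, the work surface at z = 0. Lengths are in mm, angles in rad, forces in N, time in s.
With the tool pointing down it reaches from about 300 to 1000 mm from the base axis. Payload 5.1 kg.
Tool frame: the origin (TCP) lies midway between the tips of the shut fingers; the grasp point (between the pads) lies 19 mm behind it (manip.hold_point_z is the distance from the TCP to the grasp point, in mm); z points along the fingers, y is the line along which they close (so a half turn about z gives the same grasp; the last joint's range is limited). The gripper opens to 95 mm and grips with 3 to 60 N. Pads are 20 mm wide; open, the fingers measure 119 mm over their backs; the gripper's body (75 mm by 180 mm) begins 59 mm behind the grasp point.
Start: joints at [1.245, 0.124, 1.65, -0, 1.367, -0.083], TCP at [156.296, 630.917, 178.756] pointing down, gripper open.
Joint ranges: [-2.61, 2.61], [-1.02, 2.33], [0.03, 2.71], [-1.35, 4.49], [0.32, 2.68], [-2.91, 2.91]. Speed limits (rad/s): [2.57, 2.57, 3.14, 3.14, 3.14, 3.14].

### API

Orientations are given as a unit quaternion [x, y, z, w].
In Python, from plant import manip gives the robot as it stands.
- The arm moves only by the tool move_arm, never from a script. Its argument "targets" is one flat list of numbers, 7 for each row, row after row: the shift along the tool's x, y, z in mm, then the turn, a rotation vector about the tool's x, y, z in degrees, then the finger opening in mm, from 0 to 95.1. A call has 1 to 10 rows; each row is the pose to reach, as a shift and turn from the pose commanded when the call began, along the tool's axes at that moment; what a row does not reach only later rows make up. A row lasts 1/10 s, in which the tool goes at most 50 mm and 8.59 degrees, less where a joint would pass 70% of its speed; a pose out of reach is approached as far as the arm can. A call with a gripper value outside its range is refused whole. The fingers move at their own pace and stop on an object; "grip_force" is the grip in N (left out, the last holds). Time passes only in rows, so rows that repeat a pose let the fingers close. It gives the time, the measured TCP pose, the force, the opening and the grip force at its end, in the units of the state.
- manip.observe(): the state, without advancing time (a new reading comes with each control period).
- manip.read_camera(name): name is "scene" or "top" or "wrist"; returns (picture, depth): 480x640x3 uint8, blue, green, red; 480x640 float32, mm along the optical axis (not along the pixel's ray), 0 where there is no reading.
- manip.get_calibration(name): a dict with "fx", "fy", "cx", "cy" (pixels), "camera_from_world" (4x4, takes a point from world to camera coordinates). Camera axes: x right, y down, z forward; pixel columns grow to the right and rows downward; lengths in mm; the calibration is good to about 2 mm. A picture is of the moment at which its call begins: read the wrist's pose just before it. get_calibration takes no time and is no camera call; for the wrist camera it gives the pose at the moment of the call.
- manip.hand_in(): hands the job in; it is judged then, once.
The state is a dict: "clock": time; "joint_positions": joint angles; "qvel": joint speeds; "effort": joint torques, N m; "eef_pos": TCP position; "orientation": TCP orientation; "force": force on the tool from outside, world axes, zero at the start; "ft_torque": the same for the moment, N m; "grip_width": finger opening in mm; "finger_force": force on a finger pad.
Only numpy, scipy, OpenCV 4.12 (cv2) and the standard library are available. Lean on these libraries where they do the work, as an engineer would, in place of code of your own. Each camera call takes 0.05 s, during which the arm holds its last target. There are 200 camera calls.

## Working session

There is one attempt and no reset: what is moved stays moved. The work goes in short steps, Python scripts to look and compute and a tool call to move; the robot and the scene stay as the last step left them, time stands still between calls to the robot, and variables do not carry over. Pictures are saved under pics/ and viewed, at most 14 in all, crops included, and the job is handed in when it is done.

Besides the shell and the picture viewer there is one more tool, called after "Request:" by a JSON object that holds its "api" and its "payload". move_arm: Moves the arm, as the interface text tells. Its arguments: {"type":"object","properties":{"targets":{"type":"array","items":{"type":"number"}},"grip_force":{"type":"number"}},"required":["targets"]}

```bash
mkdir -p pics; ls
cat > h.py <<'E'
import numpy as np, cv2
from plant import manip
from scipy.spatial.transform import Rotation as R
def snap(n,f):
    c=manip.get_calibration(n); im,d=manip.read_camera(n)
    cv2.imwrite(f'pics/{f}.png',im); np.savez(f'pics/{f}.npz',im=im,d=d,T=c['camera_from_world'],k=[c['fx'],c['fy'],c['cx'],c['cy']])
    return im,d,c
def load(f):
    z=np.load(f'pics/{f}.npz'); return z['im'],z['d'],z['T'],z['k']
def ray(T,k,u,v,zp):
    W=np.linalg.inv(T); o=W[:3,3]; r=W[:3,:3]@[(u-k[2])/k[0],(v-k[3])/k[1],1]
    return o+r*(zp-o[2])/r[2]
def pt(T,k,d,u,v):
    z=d[int(v),int(u)]; W=np.linalg.inv(T)
    return (W@[(u-k[2])/k[0]*z,(v-k[3])/k[1]*z,z,1])[:3]
def cloud(T,k,d):
    v,u=np.mgrid[:480,:640]; W=np.linalg.inv(T)
    P=np.stack([(u-k[2])/k[0]*d,(v-k[3])/k[1]*d,d],-1)
    P=P@W[:3,:3].T+W[:3,3]; P[d==0]=np.nan; return P
def state():
    s=manip.observe(); print('t',s['clock'],'p',np.round(s['eef_pos'],1),'q',np.round(s['orientation'],4),'j',np.round(s['joint_positions'],2),'w',s['grip_width'],'F',np.round(s['force'],1)); return s
def rel(x,y,z,yaw):
    "tool shift for world TCP target, and turn about tool z so that closing axis (tool y) has world yaw (deg, mod 180)"
    s=manip.observe(); r=R.from_quat(s['orientation']); M=r.as_matrix()
    print('shift',np.round(r.inv().apply(np.array([x,y,z])-s['eef_pos']),1))
    cur=np.degrees(np.arctan2(M[1,1],M[0,1])); dd=(yaw-cur+90)%180-90
    down=R.from_euler('z',yaw if abs(((yaw-cur+180)%360)-180)<=90 else yaw+180,degrees=True)
    # target: z down, y along yaw
    a=down.as_matrix()[:,0]; zt=np.array([0,0,-1.]); xt=np.cross(a,zt)
    tgt=R.from_matrix(np.stack([xt,a,zt],1))
    print('rotvec deg',np.round(np.degrees((r.inv()*tgt).as_rotvec()),1),'j6',round(float(s['joint_positions'][5]),2))
E
python3 - <<'E'
from h import *
state(); snap('scene','s0'); snap('top','t0')
print(manip.hold_point_z)
E
```

```text
pics
t 0.0 p [156.1 630.2 177.5] q [ 1.211e-01  9.926e-01 -1.000e-03 -2.000e-04] j [ 1.25  0.12  1.65 -0.    1.37 -0.08] w 95.24711050045285 F [ 0.   0.9 -0.2]
18.8
```

View pics/t0.png

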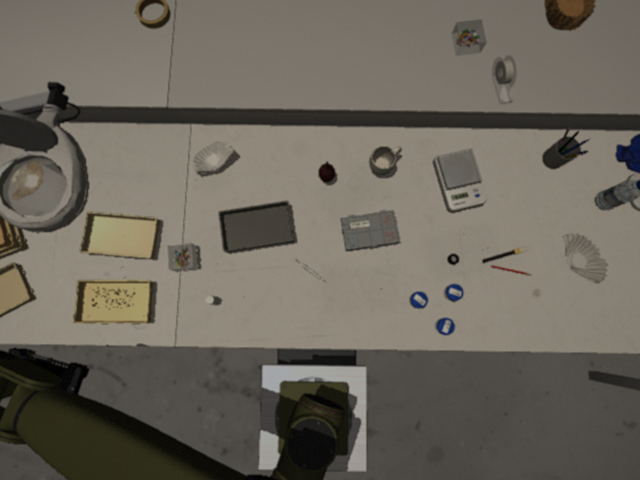

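View pics/s0.png

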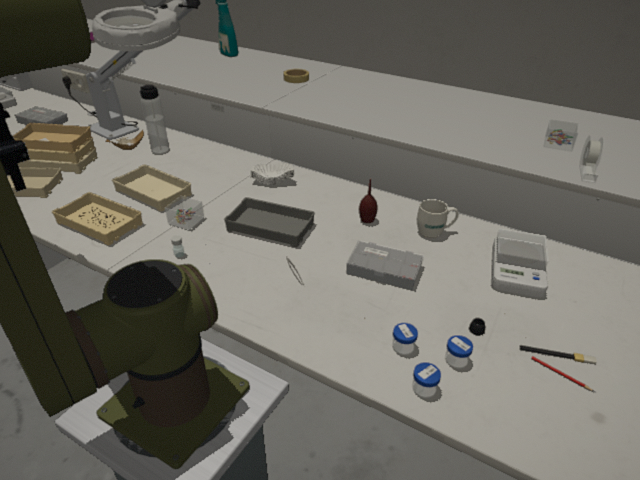

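Top view: the tray is at (258,227), the parts box at (370,230) to its right, the jar at (212,300), the tweezers at (311,270) and the loupe at (453,259). Three pots look alike, at (419,299), (454,292) and (445,326). The one at (419,299) has the largest world y, so it is farthest left and the one meant.

Run:
```python
from h import *
im,d,T,k=load('t0'); P=cloud(T,k,d)
hsv=cv2.cvtColor(im,cv2.COLOR_BGR2HSV)
def blobs(m,x0,y0,x1,y1,z,name,rect=False,minA=15):
    mm=np.zeros_like(m); mm[y0:y1,x0:x1]=m[y0:y1,x0:x1]
    cs,_=cv2.findContours(mm,cv2.RETR_EXTERNAL,cv2.CHAIN_APPROX_NONE)
    for c in cs:
        if cv2.contourArea(c)<minA: continue
        W=np.array([ray(T,k,u,v,z)[:2] for u,v in c[:,0]],np.float32)
        u,v=c[:,0].mean(0)
        zz=np.nanmedian(P[...,2][cv2.drawContours(np.zeros_like(m),[c],-1,1,-1)>0])
        r=cv2.minAreaRect(W)
        print(name,'px',np.round([u,v]),'rect',np.round(r[0],1),np.round(r[1],1),round(r[2],1),'depth z',round(float(zz),1))
blue=cv2.inRange(hsv,(100,120,60),(125,255,255))
blobs(cv2.morphologyEx(blue,cv2.MORPH_CLOSE,np.ones((7,7))),400,280,480,340,50,'pot')
dark=cv2.inRange(hsv,(0,0,0),(180,255,60))
blobs(dark,440,250,465,270,27,'loupe')
blobs(cv2.inRange(hsv,(0,0,0),(180,255,110)),212,195,302,255,40,'tray')
z=np.nan_to_num(P[...,2])
blobs(((z>30)*255).astype(np.uint8),335,200,405,255,35,'box d')
blobs(((z>30)*255).astype(np.uint8),195,285,228,315,55,'jar d')
blobs(((z>30)*255).astype(np.uint8),212,195,302,258,40,'tray d')
blobs(((z>30)*255).astype(np.uint8),400,280,480,340,50,'pot d')
g=im[250:290,285:335].max(2); 
print(im[265,280],im[300,212])
big=np.hstack([cv2.resize(im[280:340,400:480],(400,300),interpolation=3),cv2.resize(im[250:295,285:345],(400,300),interpolation=3)])
cv2.imwrite('pics/c1.png',big)
```

```text
pot px [445. 326.] rect [ 274.5 -393.2] [44.9 47.1] 88.1 depth z 50.0
pot px [419. 300.] rect [ 352.3 -314.3] [45.4 45.4] 88.7 depth z 50.3
pot px [454. 292.] rect [ 376.3 -423.2] [45.4 47.8] 16.7 depth z 50.5
loupe px [453. 259.] rect [ 480.6 -430.4] [30.3 32. ] 44.1 depth z 13.8
tray px [257. 227.] rect [572.1 184.5] [140.9 232.8] 10.2 depth z 8.3
box d px [370. 228.] rect [ 572.2 -169.1] [111.9 175.5] 9.7 depth z 34.7
jar d px [210. 299.] rect [344.2 316.2] [23.9 27.5] 0.8 depth z 53.3
tray d px [254. 226.] rect [576.6 190. ] [132.8 224.7] 10.1 depth z 37.1
pot d px [445. 326.] rect [ 276.  -391.7] [51.4 49.5] 44.8 depth z 49.6
pot d px [418. 299.] rect [ 353.7 -314.2] [48.  51.8] 0.8 depth z 50.0
pot d px [454. 291.] rect [ 377.9 -421.2] [50.1 52.8] 44.0 depth z 50.2
[124 137 145] [143 156 161]
```

View pics/c1.png

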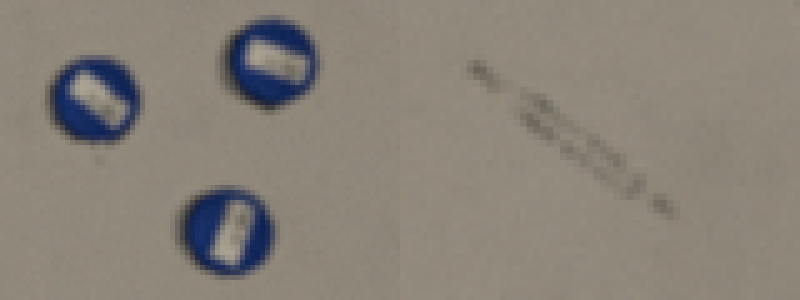

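The left-hand pot (419,299) is confirmed as the target in the crop. The tray and box sizes match what was given, 133x225 mm and 112x175 mm. Moving around towards the pot.

Request:
{"api": "move_arm", "payload": {"targets": [-400,-395,-20,0,0,60,70,-400,-395,-20,0,0,60,70,-400,-395,-20,0,0,60,70,-400,-395,-20,0,0,60,70,-400,-395,-20,0,0,60,70,-400,-395,-20,0,0,60,70,-400,-395,-20,0,0,60,70,-400,-395,-20,0,0,60,70,-400,-395,-20,0,0,60,70,-400,-395,-20,0,0,60,70]}}

```text
clock: 1.1
eef_pos: [417.4, 202.7, 196.4]
orientation: [0.601, 0.799, 0.0, 0.0]
force: [0.3, 0.4, -0.1]
grip_width: 69.8
finger_force: 0.0
```

Run:
```python
from h import *
state(); rel(375,-300,200,-16)
```

```text
t 1.1 p [417.4 202.7 196.4] q [6.011e-01 7.991e-01 1.000e-04 0.000e+00] j [ 0.34 -0.31  2.03  0.    1.43  0.06] w 69.79772987173138 F [ 0.3  0.4 -0.1]
shift [-471.2 -180.1   -3.7]
rotvec deg [ 0.  -0.  32.1] j6 0.06
```

Request:
{"api": "move_arm", "payload": {"targets": [-470,-180,0,0,0,32,70,-470,-180,0,0,0,32,70,-470,-180,0,0,0,32,70,-470,-180,0,0,0,32,70,-470,-180,0,0,0,32,70,-470,-180,0,0,0,32,70,-470,-180,0,0,0,32,70,-470,-180,0,0,0,32,70,-470,-180,0,0,0,32,70,-470,-180,0,0,0,32,70]}}

```text
clock: 2.1
eef_pos: [373.7, -295.5, 196.3]
orientation: [0.798, 0.602, 0.0, -0.0]
force: [1.4, 0.7, -0.2]
grip_width: 70.1
finger_force: 0.0
```

```bash
cat >> h.py <<'E'
def circ(f,m,z,name=''):
    "centroid/size on plane z of the mask blobs"
    im,d,T,k=load(f)
    cs,_=cv2.findContours(m,cv2.RETR_EXTERNAL,cv2.CHAIN_APPROX_NONE)
    for c in cs:
        if cv2.contourArea(c)<300: continue
        W=np.array([ray(T,k,u,v,z)[:2] for u,v in c[:,0]],np.float32)
        (cx,cy),r=cv2.minEnclosingCircle(W); b=cv2.minAreaRect(W)
        print(name,'px',np.round(c[:,0].mean(0)),'circ',np.round([cx,cy,2*r],1),'rect',np.round(b[0],1),np.round(b[1],1),round(b[2],1))
E
python3 - <<'E'
from h import *
state(); im,d,c=snap('wrist','w1')
hsv=cv2.cvtColor(im,cv2.COLOR_BGR2HSV)
m=cv2.morphologyEx(cv2.inRange(hsv,(100,120,40),(125,255,255)),cv2.MORPH_CLOSE,np.ones((9,9)))
circ('w1',m,50,'pot')
E
```

```text
t 2.1 p [ 373.7 -295.5  196.3] q [ 7.984e-01  6.021e-01  1.000e-04 -0.000e+00] j [-0.78 -0.28  2.    0.    1.42 -0.5 ] w 70.0680621284698 F [ 1.4  0.7 -0.2]
pot px [354. 317.] circ [ 376.6 -418.4   47.7] rect [ 379.6 -408.6] [26.4 47.4] 72.4
pot px [267. 315.] circ [ 288.3 -382.2   38. ] rect [ 289.4 -381.2] [22.3 34.3] 59.5
pot px [306. 244.] circ [ 352.2 -314.5   50.5] rect [ 352.4 -314.4] [49.  48.4] 74.0
```

View pics/w1.png

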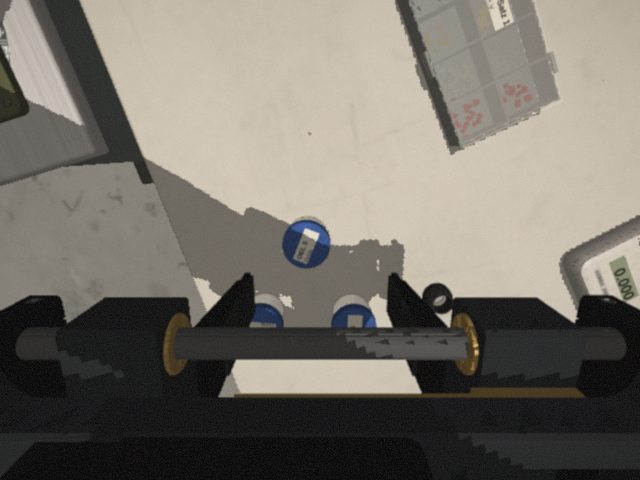

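Run:
```python
from h import *
rel(352.3,-314.4,8,-16)
```

```text
shift [-17.  -15.8 188.1]
rotvec deg [-0.   0.3 -0.2] j6 -0.51
```

Request:
{"api": "move_arm", "payload": {"targets": [-17,-16,40,0,0,0,70,-17,-16,80,0,0,0,70,-17,-16,110,0,0,0,70,-17,-16,135,0,0,0,70,-17,-16,155,0,0,0,70,-17,-16,170,0,0,0,70,-17,-16,181,0,0,0,70,-17,-16,188,0,0,0,70,-17,-16,188,0,0,0,70,-17,-16,188,0,0,0,40], "grip_force": 15}}

```text
clock: 3.15
eef_pos: [354.9, -305.9, 9.1]
orientation: [0.798, 0.602, 0.0, 0.0]
force: [0.0, -0.8, -0.3]
grip_width: 66.2
finger_force: 0.0
```

Request:
{"api": "move_arm", "payload": {"targets": [0,0,0,0,0,0,40,0,0,0,0,0,0,40,0,0,0,0,0,0,40,0,0,0,0,0,0,40,0,0,0,0,0,0,40,0,0,0,0,0,0,40]}}

```text
clock: 3.75
eef_pos: [354.5, -305.5, 8.6]
orientation: [0.798, 0.602, 0.0, 0.0]
force: [-0.4, 0.0, -0.5]
grip_width: 40.0
finger_force: 0.0
```

Run:
```python
from h import *
state(); rel(450,-60,210,10)
```

```text
t 3.75 p [ 354.5 -305.5    8.6] q [0.7982 0.6024 0.     0.    ] j [-0.83 -0.11  2.19 -0.    1.06 -0.55] w 40.04015573729405 F [-0.4  0.  -0.5]
shift [ 262.3   24.5 -201.4]
rotvec deg [  0.    0.  -25.9] j6 -0.55
```

Run:
```python
from h import *
for i in range(2): state()
im,d,c=snap('wrist','w2')
for i in range(2): state()
hsv=cv2.cvtColor(im,cv2.COLOR_BGR2HSV)
m=cv2.morphologyEx(cv2.inRange(hsv,(100,120,40),(125,255,255)),cv2.MORPH_CLOSE,np.ones((9,9)))
circ('w2',m,50,'pot')
im,d,c=snap('scene','s2')
state()
b=np.hstack([cv2.resize(load('w2')[0],(400,300)),cv2.resize(im[280:415,360:540],(400,300))])
cv2.imwrite('pics/c2.png',b)
```

```text
t 3.75 p [ 354.5 -305.5    8.6] q [0.7982 0.6024 0.     0.    ] j [-0.83 -0.11  2.19 -0.    1.06 -0.55] w 40.04015573729405 F [-0.4  0.  -0.5]
t 3.75 p [ 354.5 -305.5    8.6] q [0.7982 0.6024 0.     0.    ] j [-0.83 -0.11  2.19 -0.    1.06 -0.55] w 40.04015573729405 F [-0.4  0.  -0.5]
t 3.8 p [ 354.5 -305.5    8.5] q [ 0.7982  0.6025 -0.     -0.    ] j [-0.83 -0.11  2.19 -0.    1.06 -0.55] w 40.03707485924051 F [ 0.4  0.7 -0.5]
t 3.8 p [ 354.5 -305.5    8.5] q [ 0.7982  0.6025 -0.     -0.    ] j [-0.83 -0.11  2.19 -0.    1.06 -0.55] w 40.03707485924051 F [ 0.4  0.7 -0.5]
pot px [323. 297.] circ [ 352.8 -310.4   47.8] rect [ 354.6 -304.6] [34.8 42.4] 74.0
t 3.85 p [ 354.5 -305.5    8.5] q [ 0.7982  0.6024 -0.     -0.    ] j [-0.83 -0.11  2.19 -0.    1.06 -0.55] w 39.49636066568364 F [-0.3 -0.8  0.9]
```

View pics/c2.png

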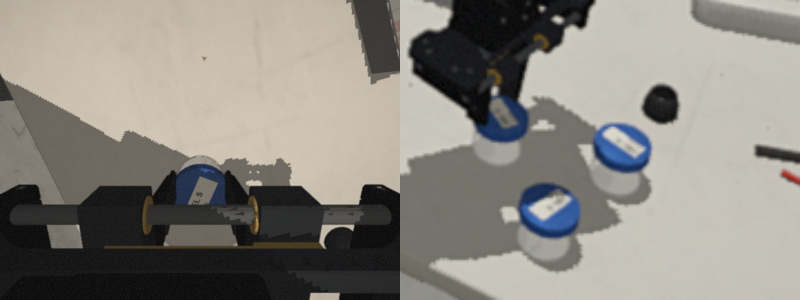

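Request:
{"api": "move_arm", "payload": {"targets": [0,0,0,0,0,0,75,0,0,0,0,0,0,75,0,0,0,0,0,0,75,0,0,-30,0,0,0,75,0,0,-80,0,0,0,75,40,0,-130,0,0,0,75,40,0,-170,0,0,0,75,40,0,-170,0,0,0,75,40,0,-170,0,0,0,75,40,0,-170,0,0,0,75]}}

```text
clock: 4.85
eef_pos: [364.8, -266.6, 177.0]
orientation: [0.798, 0.602, -0.0, -0.001]
force: [0.1, 0.1, 0.5]
grip_width: 74.5
finger_force: 0.0
```

Run:
```python
from h import *
state()
im,d,c=snap('wrist','w3')
state()
hsv=cv2.cvtColor(im,cv2.COLOR_BGR2HSV)
m=cv2.morphologyEx(cv2.inRange(hsv,(100,120,40),(125,255,255)),cv2.MORPH_CLOSE,np.ones((9,9)))
circ('w3',m,50,'pot')
im,d,T,k=load('w3');P=cloud(T,k,d)
q=P[(m>0)&(np.abs(P[...,2]-50)<4)]; q=q[np.hypot(q[:,0]-352,q[:,1]+314)<40]; print(q.mean(0),q.min(0),q.max(0))
W=np.linalg.inv(T); print('cam',W[:3,3])
```

```text
t 4.85 p [ 364.8 -266.6  177. ] q [ 7.982e-01  6.024e-01 -3.000e-04 -1.200e-03] j [-0.75 -0.33  2.07 -0.    1.4  -0.47] w 74.4950276668307 F [0.1 0.1 0.5]
t 4.9 p [ 364.5 -266.4  176.3] q [ 7.983e-01  6.023e-01 -4.000e-04 -1.800e-03] j [-0.75 -0.33  2.07 -0.    1.4  -0.47] w 75.17100846780882 F [ 0.5 -0.8 -0.2]
pot px [322. 272.] circ [ 352.  -314.    51.3] rect [ 352.  -314.1] [50.7 47.8] 74.1
[ 352.11845175 -313.66416641   49.11496419] [ 327.61716603 -339.95177798   46.08696655] [ 376.11774308 -290.56639051   51.48144072]
cam [ 385.1243326  -195.95265506  382.46386041]
```

Run:
```python
from h import *
for f,p in (('w1',(373.7,-298,196.3)),('w2',(354.5,-305.5,8.5)),('w3',(364.5,-266.5,176.5))):
    im,d,T,k=load(f); P=cloud(T,k,d)
    for dz in (0,19):
        q=T@[p[0],p[1],p[2]+dz,1]; print(f,dz,'proj',k[0]*q[0]/q[2]+k[2],k[1]*q[1]/q[2]+k[3],'depth',q[2])
    m=(d>0)&(P[...,2]>p[2]-5)&(P[...,2]<p[2]+45)&(np.hypot(P[...,0]-p[0],P[...,1]-p[1])<90)
    y=np.array([.961,-.275]); x=np.array([.274,.961])
    for lo in (-5,5,15,25,35):
        mm=m&(P[...,2]>p[2]+lo)&(P[...,2]<=p[2]+lo+10)
        if mm.sum()<5: continue
        Q=P[mm][:,:2]-p[:2]; print(lo,mm.sum(),'x',np.round(np.percentile(Q@x,[1,50,99]),1),'y neg',np.round(np.percentile((Q@y)[Q@y<0],[1,99]),1),'y pos',np.round(np.percentile((Q@y)[Q@y>0],[1,99]),1))
```

```text
w1 0 proj 321.77451260644847 273.0505212715818 depth 218.1709106433284
w1 19 proj 321.9271732567196 284.5716203342841 depth 199.84455010493326
25 10 x [-8.2 12.5 13.5] y neg [-39.1 -36. ] y pos [34.3 36.4]
35 432 x [-8.3  7.6 13.9] y neg [-40.1 -35.6] y pos [33.9 38.6]
w2 0 proj 320.5912213767926 269.3830016675949 depth 217.6524308905514
w2 19 proj 320.6327382657553 280.60466678134213 depth 199.3273304774924
-5 283 x [-1.9 10.4 12.9] y neg [-22.   -0.4] y pos [ 0.2 22. ]
5 336 x [-0.8 10.6 12.8] y neg [-21.2  -0.4] y pos [ 0.2 21.4]
15 194 x [ 3.6 11.2 12.9] y neg [-18.3  -0.4] y pos [ 0.2 18.7]
25 347 x [ 4.8 12.5 14.7] y neg [-21.5  -0.4] y pos [ 0.2 21.9]
35 4528 x [-16.8  -0.8  14. ] y neg [-22.9  -0.4] y pos [ 0.2 22.7]
w3 0 proj 320.15762018791577 269.1614037131609 depth 218.04675296382624
w3 19 proj 320.08675212558734 280.3090362954883 depth 199.71656261611653
35 441 x [-10.3   4.5  11.5] y neg [-41.4 -36.9] y pos [37.5 42. ]
```

View pics/w2.png

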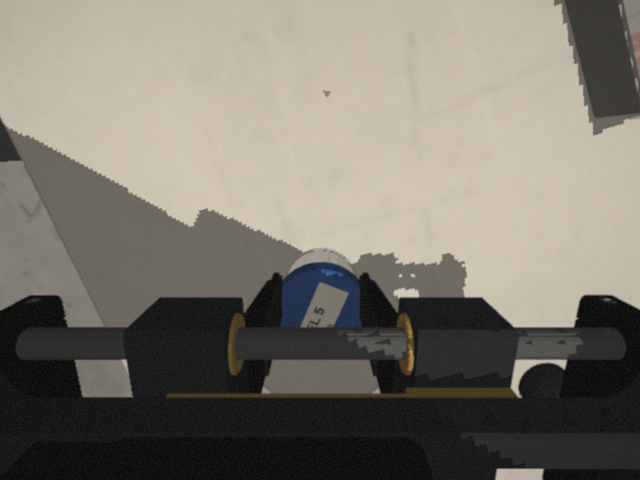

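Run:
```python
from h import *
p=np.array((354.5,-305.5,8.5)); M=R.from_quat([.7982,.6024,0,0]).as_matrix()
im,d,T,k=load('w2')
for u,v in ((272,282),(277,278),(265,295),(255,315),(369,282),(375,295),(385,315),(320,250),(283,300),(358,300)):
    print('w2',u,v,im[v,u],np.round(M.T@(pt(T,k,d,u,v)-p),1))
im,d,T,k=load('w1'); p=np.array((373.7,-298,196.3))
for u,v in ((249,282),(245,290),(235,310),(225,330),(392,282),(398,290),(405,310)):
    print('w1',u,v,im[v,u],np.round(M.T@(pt(T,k,d,u,v)-p),1))
```

```text
w2 272 282 [18 22 15] [ 11.1 -23.5 -49. ]
w2 277 278 [18 19 21] [ 11.2 -21.7 -43.8]
w2 265 295 [13  9 13] [ 11.4 -24.4 -64.8]
w2 255 315 [21 23 19] [ 11.2 -25.5 -83.3]
w2 369 282 [17 19 11] [ 10.9  23.3 -48.5]
w2 375 295 [19 14 18] [ 11.1  23.8 -64.2]
w2 385 315 [15 24 18] [ 10.9  24.9 -82.7]
w2 320 250 [146 157 164] [12.7 -0.4 -0.2]
w2 283 300 [81 55 40] [ -1.9 -19.4 -41.1]
w2 358 300 [78 50 36] [ -2.1  19.2 -40.8]
w1 249 282 [10  9 11] [ 12.3 -36.  -45.6]
w1 245 290 [25 21 26] [ 11.9 -36.1 -54.6]
w1 235 310 [26 22 27] [ 12.1 -35.8 -75.7]
w1 225 330 [45 44 44] [  32.3  -24.7 -127.7]
w1 392 282 [20 26 25] [ 12.   34.4 -45.2]
w1 398 290 [11 15 14] [ 12.1  35.2 -55.3]
w1 405 310 [15 21 22] [ 11.2  34.  -74.3]
```

Request:
{"api": "move_arm", "payload": {"targets": [0,0,0,0,0,0,0,0,0,0,0,0,0,0,0,0,0,0,0,0,0,0,0,0,0,0,0,0,0,0,0,0,0,0,0,0,0,0,0,0,0,0,0,0,0,0,0,0,0,0,0,0,0,0,0,0,0,0,0,0,0,0,0,0,0,0,0,0,0,0]}}

```text
clock: 5.9
eef_pos: [365.5, -267.1, 178.6]
orientation: [0.798, 0.602, -0.0, 0.0]
force: [-0.6, -0.2, -0.2]
grip_width: 2.3
finger_force: 0.0
```

Run:
```python
from h import *
s=state(); im,d,c=snap('wrist','w4'); snap('scene','s4'); s=state()
M=R.from_quat(s['orientation']).as_matrix(); P=cloud(*[load('w4')[i] for i in (2,3,1)])
Q=(P-s['eef_pos'])@M
m=(np.abs(Q[...,1])<30)&(np.abs(Q[...,0])<20)&(Q[...,2]<5)&(Q[...,2]>-100)
print(m.sum()); print(np.percentile(Q[m][:,2],[0,25,50,75,99,100]))
b=np.hstack([cv2.resize(im[200:420,200:440],(400,367)),cv2.resize(load('s4')[0][200:383,330:530],(400,367))])
cv2.imwrite('pics/c4.png',b)
```

```text
t 5.9 p [ 365.5 -267.1  178.6] q [ 0.7982  0.6024 -0.      0.    ] j [-0.75 -0.33  2.07 -0.    1.4  -0.47] w 2.255031378236179 F [-0.6 -0.2 -0.2]
t 6.0 p [ 365.5 -267.1  178.6] q [ 0.7982  0.6024 -0.      0.    ] j [-0.75 -0.33  2.07 -0.    1.4  -0.47] w 0.4725601872273394 F [ 0.9  0.2 -0.5]
1194
[-99.96018286 -74.83278349 -61.68696295 -52.66386858 -35.5825653
 -34.29891611]
```

View pics/c4.png

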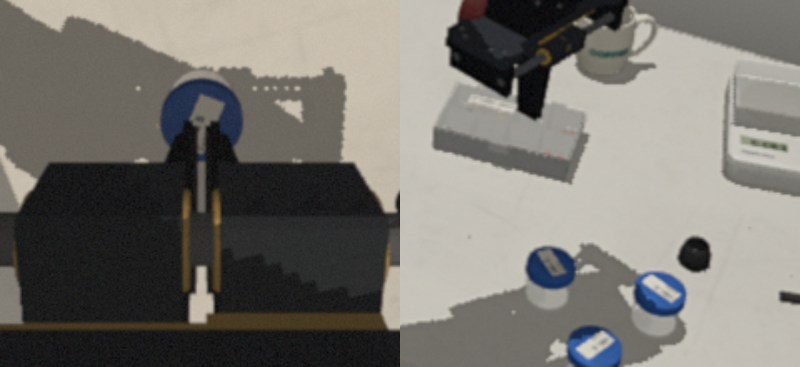

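Run:
```python
from h import *
im,d,T,k=load('s4'); P=cloud(T,k,d)
for z in (178.6,197,213,220):
    q=T@[365.5,-267.1,z,1]; print(z,k[0]*q[0]/q[2]+k[2],k[1]*q[1]/q[2]+k[3],q[2])
for v in range(235,268,3): print(v,[tuple(np.round(P[v,u]).astype(int)) for u in (390,394,398)])
```

```text
178.6 392.82499650434335 270.8922733793555 986.9087206244646
197 393.7069875610996 263.58995360086874 976.0046293373293
213 394.4901127975029 257.1061793505364 966.5228108267768
220 394.8375825784912 254.2293526132342 962.3745152284101
235 [(np.int64(301), np.int64(-278), np.int64(308)), (np.int64(354), np.int64(-265), np.int64(272)), (np.int64(348), np.int64(-275), np.int64(279))]
238 [(np.int64(356), np.int64(-257), np.int64(261)), (np.int64(351), np.int64(-267), np.int64(267)), (np.int64(352), np.int64(-274), np.int64(269))]
241 [(np.int64(356), np.int64(-258), np.int64(254)), (np.int64(354), np.int64(-267), np.int64(258)), (np.int64(358), np.int64(-273), np.int64(258))]
244 [(np.int64(357), np.int64(-258), np.int64(246)), (np.int64(354), np.int64(-267), np.int64(252)), (np.int64(354), np.int64(-275), np.int64(254))]
247 [(np.int64(357), np.int64(-259), np.int64(240)), (np.int64(353), np.int64(-268), np.int64(246)), (np.int64(357), np.int64(-275), np.int64(246))]
250 [(np.int64(360), np.int64(-258), np.int64(230)), (np.int64(356), np.int64(-268), np.int64(237)), (np.int64(359), np.int64(-275), np.int64(237))]
253 [(np.int64(362), np.int64(-258), np.int64(221)), (np.int64(357), np.int64(-268), np.int64(229)), (np.int64(359), np.int64(-275), np.int64(230))]
256 [(np.int64(585), np.int64(-175), np.int64(35)), (np.int64(362), np.int64(-267), np.int64(218)), (np.int64(361), np.int64(-275), np.int64(222))]
259 [(np.int64(575), np.int64(-179), np.int64(34)), (np.int64(579), np.int64(-188), np.int64(35)), (np.int64(583), np.int64(-197), np.int64(36))]
262 [(np.int64(561), np.int64(-185), np.int64(36)), (np.int64(569), np.int64(-193), np.int64(34)), (np.int64(573), np.int64(-202), np.int64(35))]
265 [(np.int64(550), np.int64(-190), np.int64(36)), (np.int64(556), np.int64(-199), np.int64(36)), (np.int64(562), np.int64(-207), np.int64(35))]
```

Two camera views agree that the real fingertips sit about 35 mm above the reported TCP, with x and y correct. That is why the first grasp closed just above the lid. I'll correct heights by that offset.

```bash
sed -i "s/np.array(\[x,y,z\])-s/np.array([x,y,z-35.])-s/" h.py
python3 - <<'E'
from h import *
rel(352.1,-314.1,7,-16)
E
```

```text
shift [-48.9  -0.  206.6]
rotvec deg [0.  0.  0.1] j6 -0.47
```

Request:
{"api": "move_arm", "payload": {"targets": [-20,0,0,0,0,0,75,-40,0,10,0,0,0,75,-49,0,30,0,0,0,75,-49,0,60,0,0,0,75,-49,0,80,0,0,0,75,-49,0,95,0,0,0,75,-49,0,105,0,0,0,75,-49,0,110,0,0,0,75,-49,0,110,0,0,0,75,-49,0,110,0,0,0,75]}}

```text
clock: 7.0
eef_pos: [352.6, -314.7, 69.5]
orientation: [0.798, 0.603, 0.0, 0.001]
force: [-0.2, 0.6, 0.4]
grip_width: 73.1
finger_force: 0.0
```

Run:
```python
from h import *
state(); rel(352.1,-314.1,7,-16)
```

```text
t 7.0 p [ 352.6 -314.7   69.5] q [7.981e-01 6.025e-01 1.000e-04 8.000e-04] j [-0.84 -0.18  2.14  0.    1.18 -0.56] w 73.09838048411359 F [-0.2  0.6  0.4]
shift [ 0.5 -0.8 97.5]
rotvec deg [0.1 0.  0.1] j6 -0.56
```

Request:
{"api": "move_arm", "payload": {"targets": [0,0,25,0,0,0,75,0,0,45,0,0,0,75,0,0,62,0,0,0,75,0,0,76,0,0,0,75,0,0,86,0,0,0,75,0,0,92,0,0,0,75,0,0,96,0,0,0,75,0,0,96,0,0,0,75,0,0,96,0,0,0,40,0,0,96,0,0,0,40], "grip_force": 15}}

```text
clock: 8.0
eef_pos: [352.5, -314.6, -26.8]
orientation: [0.798, 0.602, 0.0, 0.001]
force: [-0.8, -0.1, 0.3]
grip_width: 63.9
finger_force: 0.0
```

Request:
{"api": "move_arm", "payload": {"targets": [0,0,0,0,0,0,40,0,0,0,0,0,0,40,0,0,0,0,0,0,40,0,0,0,0,0,0,40,0,0,0,0,0,0,40,0,0,0,0,0,0,40]}}

```text
clock: 8.6
eef_pos: [352.2, -314.4, -27.2]
orientation: [0.798, 0.602, 0.0, 0.0]
force: [-0.1, 1.0, 3.0]
grip_width: 48.1
finger_force: 15.0
```

Run:
```python
from h import *
state(); rel(450,-60,190,10)
```

```text
t 8.6 p [ 352.2 -314.4  -27.2] q [7.981e-01 6.025e-01 0.000e+00 2.000e-04] j [-0.84 -0.04  2.2  -0.    0.98 -0.56] w 48.08062200643122 F [-0.1  1.   3. ]
shift [ 271.4   24.4 -182.2]
rotvec deg [  0.    0.  -25.9] j6 -0.56
```

Request:
{"api": "move_arm", "payload": {"targets": [0,0,-30,0,0,0,40,0,0,-70,0,0,0,40,20,2,-110,0,0,0,40,60,5,-140,0,0,-5,40,105,10,-165,0,0,-10,40,150,14,-180,0,0,-15,40,195,18,-180,0,0,-20,40,235,22,-180,0,0,-25,40,270,24,-180,0,0,-26,40,270,24,-180,0,0,-26,40]}}

```text
clock: 9.6
eef_pos: [449.5, -57.9, 152.0]
orientation: [0.64, 0.768, 0.0, -0.001]
force: [0.4, -0.7, -0.2]
grip_width: 47.8
finger_force: 15.0
```

Run:
```python
from h import *
state(); rel(565,100,190,10)
```

```text
t 9.6 p [449.5 -57.9 152. ] q [ 6.401e-01  7.683e-01  3.000e-04 -6.000e-04] j [-0.25 -0.31  2.1   0.    1.35 -0.43] w 47.814030510626324 F [ 0.4 -0.7 -0.2]
shift [134.4 142.1  -2.8]
rotvec deg [-0.  -0.1  0.4] j6 -0.43
```

Request:
{"api": "move_arm", "payload": {"targets": [25,26,0,0,0,0,40,55,58,0,0,0,0,40,85,90,0,0,0,0,40,112,118,0,0,0,0,40,128,135,0,0,0,0,40,134,142,0,0,0,0,40,134,142,0,0,0,0,40,134,142,0,0,0,0,40]}}

```text
clock: 10.4
eef_pos: [564.9, 94.5, 152.1]
orientation: [0.643, 0.766, -0.001, -0.0]
force: [0.2, 0.1, -0.5]
grip_width: 48.2
finger_force: 15.0
```

Run:
```python
from h import *
s=state(); im,d,c=snap('wrist','w5'); state()
P=cloud(*[load('w5')[i] for i in (2,3,1)])
z=P[...,2]; m=((z>33)&(z<46)&(P[...,0]>470)&(P[...,0]<690)&(P[...,1]>50)).astype(np.uint8)
cs,_=cv2.findContours(m,0,1); print([cv2.contourArea(c) for c in cs if cv2.contourArea(c)>100])
q=P[m>0]; print(len(q),q.min(0),q.max(0)); print('floor',np.nanmedian(z[(np.abs(P[...,0]-576)<40)&(np.abs(P[...,1]-210)<40)]))
b=cv2.minAreaRect(q[:,:2].astype(np.float32)); print(b)
vis=im.copy(); vis[m>0]=(0,0,255); cv2.imwrite('pics/c5.png',vis)
```

```text
t 10.4 p [564.9  94.5 152.1] q [ 6.426e-01  7.662e-01 -6.000e-04 -2.000e-04] j [ 0.07 -0.03  1.85 -0.    1.32 -0.1 ] w 48.233234884083004 F [ 0.2  0.1 -0.5]
t 10.45 p [564.9  94.4 152.3] q [ 6.427e-01  7.661e-01 -4.000e-04 -1.000e-04] j [ 0.07 -0.03  1.85 -0.    1.32 -0.1 ] w 47.965870490177224 F [-0.6 -0.5 -0.1]
[3396.5]
4005 [493.99299177  68.92752621  33.00231967] [657.51642547 295.4075945   41.59854252]
floor 7.249197646340974
((575.9892578125, 181.8876953125), (132.3613739013672, 208.86404418945312), 10.053566932678223)
```

View pics/c5.png

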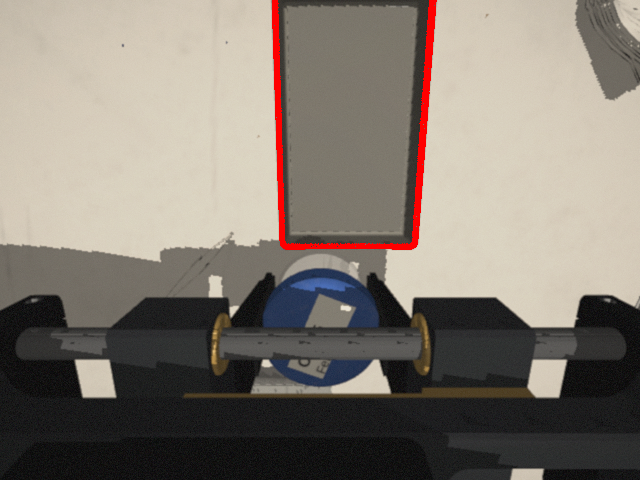

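Run:
```python
from h import *
rel(575.3,190,15,10)
```

```text
shift [ 92.4  27.  172.2]
rotvec deg [-0.  0.  0.] j6 -0.1
```

Request:
{"api": "move_arm", "payload": {"targets": [30,9,0,0,0,0,40,60,18,20,0,0,0,40,85,25,50,0,0,0,40,92,27,80,0,0,0,40,92,27,105,0,0,0,40,92,27,125,0,0,0,40,92,27,140,0,0,0,40,92,27,150,0,0,0,40,92,27,150,0,0,0,40,92,27,150,0,0,0,40]}}

```text
clock: 11.45
eef_pos: [576.6, 190.8, 3.4]
orientation: [0.642, 0.766, 0.001, 0.0]
force: [-0.0, -0.2, -0.4]
grip_width: 47.6
finger_force: 15.0
```

Run:
```python
from h import *
state(); rel(575.3,190,15,10)
```

```text
t 11.45 p [576.6 190.8   3.4] q [6.424e-01 7.664e-01 5.000e-04 4.000e-04] j [ 0.23  0.2   1.88 -0.    1.06  0.06] w 47.62797928593178 F [-0.  -0.2 -0.4]
shift [-0.6 -1.5 23.4]
rotvec deg [ 0.1 -0.   0.1] j6 0.06
```

Request:
{"api": "move_arm", "payload": {"targets": [-1,-1,10,0,0,0,40,-1,-1,17,0,0,0,40,-1,-1,21,0,0,0,40,-1,-1,23,0,0,0,40,-1,-1,23,0,0,0,40,-1,-1,23,0,0,0,40]}}

```text
clock: 12.05
eef_pos: [575.0, 189.8, -20.1]
orientation: [0.642, 0.767, -0.0, -0.0]
force: [-2.7, -1.0, 4.2]
grip_width: 47.4
finger_force: 15.0
```

Request:
{"api": "move_arm", "payload": {"targets": [0,0,0,0,0,0,68,0,0,0,0,0,0,68,0,0,0,0,0,0,68,0,0,0,0,0,0,68,0,0,0,0,0,0,68,0,0,-15,0,0,0,68,0,0,-45,0,0,0,68,0,0,-90,0,0,0,68,0,0,-120,0,0,0,68,0,0,-130,0,0,0,68]}}

```text
clock: 13.05
eef_pos: [578.2, 190.6, 115.7]
orientation: [0.642, 0.767, 0.004, 0.003]
force: [0.4, 0.1, -0.1]
grip_width: 67.4
finger_force: 0.0
```

Run:
```python
from h import *
state(); rel(385,255,150,42)
```

```text
t 13.05 p [578.2 190.6 115.7] q [0.6422 0.7665 0.0036 0.0027] j [0.23 0.07 1.81 0.   1.25 0.05] w 67.40890049059234 F [ 0.4  0.1 -0.1]
shift [  97.2 -178.9   -0.9]
rotvec deg [  0.5   0.1 -31.9] j6 0.05
```

Request:
{"api": "move_arm", "payload": {"targets": [22,-40,0,0,0,-8,60,44,-80,0,0,0,-16,60,66,-120,0,0,0,-24,60,85,-155,0,0,0,-32,60,97,-178,0,0,0,-32,60,97,-178,0,0,0,-32,60,97,-178,0,0,0,-32,60]}}

```text
clock: 13.75
eef_pos: [382.5, 254.1, 109.1]
orientation: [0.406, 0.914, -0.0, 0.0]
force: [0.5, -0.7, -0.3]
grip_width: 60.1
finger_force: 0.0
```

Run:
```python
from h import *
state(); im,d,c=snap('wrist','w6'); state()
P=cloud(*[load('w6')[i] for i in (2,3,1)])
m=((P[...,2]>49)&(P[...,2]<61)&(np.hypot(P[...,0]-344,P[...,1]-316)<40)).astype(np.uint8)*255
circ('w6',m,55,'jar'); q=P[m>0]; print(len(q),np.median(q,0))
cv2.imwrite('pics/c6.png',cv2.resize(im,(400,300)))
rel(344.2,316.2,90,42)
im,d,c=snap('top','t6')
P=cloud(*[load('t6')[i] for i in (2,3,1)]); q=P[(P[...,2]>50)&(P[...,2]<62)&(np.hypot(P[...,0]-575,P[...,1]-190)<60)]
print('pot top',len(q),np.median(q,0),q.min(0),q.max(0))
```

```text
t 13.75 p [382.5 254.1 109.1] q [ 4.056e-01  9.140e-01 -2.000e-04  1.000e-04] j [ 0.47 -0.26  2.13 -0.    1.27 -0.27] w 60.08877042579693 F [ 0.5 -0.7 -0.3]
t 13.8 p [383.2 254.  109.3] q [ 4.060e-01  9.139e-01 -1.000e-04  1.000e-04] j [ 0.47 -0.26  2.13 -0.    1.27 -0.27] w 59.98008588648569 F [-0.2 -0.3  0.3]
jar px [338. 146.] circ [341.5 318.   26.5] rect [341.2 318. ] [26.  25.6] 42.1
1077 [341.55340414 318.13052606  54.37246923]
shift [72.3 12.8 54.3]
rotvec deg [-0.   0.   0.1] j6 -0.27
pot top 205 [576.95292894 187.65570363  56.2625678 ] [551.75311273 163.80109805  50.04125557] [601.82818372 211.36972187  61.91626062]
```

View pics/c6.png

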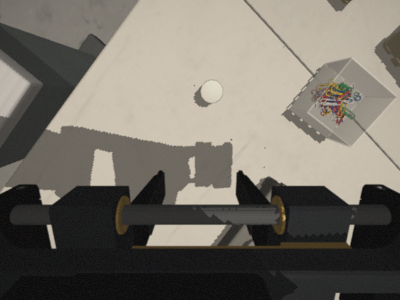

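Run:
```python
from h import *
rel(342,317.5,12,42)
```

```text
shift [ 75.1  11.8 132.4]
rotvec deg [-0.   0.   0.1] j6 -0.27
```

Request:
{"api": "move_arm", "payload": {"targets": [30,5,0,0,0,0,55,60,9,0,0,0,0,55,75,12,10,0,0,0,55,75,12,40,0,0,0,55,75,12,65,0,0,0,55,75,12,90,0,0,0,55,75,12,110,0,0,0,55,75,12,123,0,0,0,55,75,12,132,0,0,0,55,75,12,132,0,0,0,55]}}

```text
clock: 14.85
eef_pos: [341.3, 317.2, -23.5]
orientation: [0.406, 0.914, -0.001, -0.001]
force: [-0.3, 0.5, -0.2]
grip_width: 55.0
finger_force: 0.0
```

Request:
{"api": "move_arm", "payload": {"targets": [0,0,0,0,0,0,20,0,0,0,0,0,0,20,0,0,0,0,0,0,20,0,0,0,0,0,0,20,0,0,0,0,0,0,20,0,0,0,0,0,0,20,0,0,0,0,0,0,20,0,0,0,0,0,0,20], "grip_force": 15}}

```text
clock: 15.65
eef_pos: [342.0, 318.2, -21.8]
orientation: [0.406, 0.914, 0.0, 0.0]
force: [-1.7, 0.2, 5.0]
grip_width: 27.5
finger_force: 15.0
```

Run:
```python
from h import *
state()
c=np.array([575.3,190])-66.5*np.array([-.1745,.9846]); print(c); rel(*c,140,10)
```

```text
t 15.65 p [342.  318.2 -21.8] q [4.060e-01 9.139e-01 4.000e-04 2.000e-04] j [ 0.63 -0.06  2.21  0.    1.   -0.1 ] w 27.470723743414908 F [-1.7  0.2  5. ]
[586.90425 124.5241 ]
shift [-307.9   52.  -126.7]
rotvec deg [ 0.1 -0.  32.1] j6 -0.1
```

Request:
{"api": "move_arm", "payload": {"targets": [0,0,-30,0,0,0,20,0,0,-70,0,0,0,20,-30,5,-105,0,0,3,20,-75,13,-125,0,0,8,20,-120,20,-127,0,0,13,20,-165,28,-127,0,0,18,20,-210,35,-127,0,0,23,20,-255,43,-127,0,0,28,20,-295,50,-127,0,0,32,20,-308,52,-127,0,0,32,20]}}

```text
clock: 16.65
eef_pos: [588.4, 121.5, 103.6]
orientation: [0.644, 0.765, -0.0, -0.0]
force: [0.3, 1.3, 0.5]
grip_width: 27.4
finger_force: 15.0
```

Request:
{"api": "move_arm", "payload": {"targets": [0,0,0,0,0,0,20,0,0,0,0,0,0,20]}}

```text
clock: 16.85
eef_pos: [585.3, 124.7, 103.6]
orientation: [0.642, 0.767, -0.001, -0.001]
force: [0.4, -0.3, -0.3]
grip_width: 27.2
finger_force: 15.0
```

Run:
```python
from h import *
state(); im,d,c=snap('wrist','w7')
P=cloud(*[load('w7')[i] for i in (2,3,1)])
m=((P[...,2]>51)&(P[...,2]<61)&(np.hypot(P[...,0]-575,P[...,1]-190)<45)).astype(np.uint8)*255
circ('w7',m,57,'pot'); q=P[m>0]; print(len(q),np.median(q,0),q.min(0),q.max(0))
rel(587,124,20,10)
```

```text
t 16.85 p [585.3 124.7 103.6] q [ 6.419e-01  7.668e-01 -6.000e-04 -9.000e-04] j [ 0.12  0.07  1.84  0.    1.24 -0.06] w 27.240477531913147 F [ 0.4 -0.3 -0.3]
pot px [323. 161.] circ [575.1 187.8  50.7] rect [575.1 187.8] [49.9 50. ] 55.5
4126 [575.00886027 188.3919762   56.39542642] [549.82122555 162.28839946  52.55183702] [600.68481914 213.19497288  59.1519428 ]
shift [ -1.5   1.9 118.8]
rotvec deg [-0.1 -0.   0.2] j6 -0.06
```

Request:
{"api": "move_arm", "payload": {"targets": [-1,2,25,0,0,0,20,-1,2,50,0,0,0,20,-1,2,75,0,0,0,20,-1,2,92,0,0,0,20,-1,2,104,0,0,0,20,-1,2,111,0,0,0,20,-1,2,115,0,0,0,20,-1,2,118,0,0,0,20,-1,2,118,0,0,0,20,-1,2,118,0,0,0,20]}}

```text
clock: 17.9
eef_pos: [589.4, 123.5, -12.7]
orientation: [0.642, 0.766, 0.0, 0.0]
force: [0.4, -0.4, -1.3]
grip_width: 26.9
finger_force: 15.0
```

Request:
{"api": "move_arm", "payload": {"targets": [0,0,0,0,0,0,20,0,0,0,0,0,0,48,0,0,0,0,0,0,48,0,0,0,0,0,0,48,0,0,0,0,0,0,48,0,0,-10,0,0,0,48,0,0,-35,0,0,0,48,0,0,-75,0,0,0,48,0,0,-115,0,0,0,48,0,0,-125,0,0,0,48]}}

```text
clock: 18.9
eef_pos: [592.4, 124.0, 118.5]
orientation: [0.642, 0.767, 0.004, 0.004]
force: [-0.5, -0.3, 0.2]
grip_width: 47.9
finger_force: 0.0
```

Run:
```python
from h import *
state(); rel(500,-360,150,-45)
```

```text
t 18.9 p [592.4 124.  118.5] q [0.6422 0.7666 0.0038 0.0036] j [ 0.12  0.06  1.82  0.    1.25 -0.06] w 47.86352420250053 F [-0.5 -0.3  0.2]
shift [-460.3 -175.9    2. ]
rotvec deg [ 0.6 -0.3 55.1] j6 -0.06
```

Run:
```python
from h import *
rel(431,-480,170,-45)
im,d,c=snap('top','t8')
P=cloud(*[load('t8')[i] for i in (2,3,1)])
for n,xy in (('pot',(575,189)),('jar',(587,124))):
    q=P[(P[...,2]>50)&(P[...,2]<66)&(np.hypot(P[...,0]-xy[0],P[...,1]-xy[1])<35)]
    if len(q): print(n,len(q),np.median(q,0),q.min(0),q.max(0))
```

```text
shift [-566.4 -264.6  -18.9]
rotvec deg [ 0.6 -0.3 55.1] j6 -0.06
```

Request:
{"api": "move_arm", "payload": {"targets": [-40,-19,-10,0,0,5,60,-84,-39,-19,0,0,10,60,-128,-60,-19,0,0,15,60,-172,-80,-19,0,0,20,60,-216,-101,-19,0,0,25,60,-260,-121,-19,0,0,30,60,-304,-142,-19,0,0,35,60,-348,-162,-19,0,0,40,60,-392,-183,-19,0,0,45,60,-436,-203,-19,0,0,50,60]}}

```text
clock: 19.95
eef_pos: [463.6, -342.5, 129.1]
orientation: [0.907, 0.422, -0.0, -0.001]
force: [0.7, 0.3, -0.6]
grip_width: 59.6
finger_force: 0.0
```

Run:
```python
from h import *
rel(431,-480,170,-45)
```

```text
shift [-126.1   63.7   -6.1]
rotvec deg [-0.1 -0.   4.9] j6 -0.03
```

Request:
{"api": "move_arm", "payload": {"targets": [-40,20,-5,0,0,5,60,-80,40,-5,0,0,5,60,-115,58,-5,0,0,5,60,-126,64,-5,0,0,5,60,-126,64,-5,0,0,5,60,-126,64,-5,0,0,5,60]}}

```text
clock: 20.55
eef_pos: [433.4, -477.6, 134.4]
orientation: [0.924, 0.384, -0.0, -0.001]
force: [-0.4, 0.5, 0.0]
grip_width: 59.7
finger_force: 0.0
```

Run:
```python
from h import *
state(); im,d,c=snap('wrist','w8')
hsv=cv2.cvtColor(im,cv2.COLOR_BGR2HSV)
P=cloud(*[load('w8')[i] for i in (2,3,1)])
near=(np.hypot(P[...,0]-480,P[...,1]+430)<45)
m=((im.max(2)<60)&near&(P[...,2]<40)).astype(np.uint8)*255
circ('w8',m,20,'loupe dark@20')
m2=(near&(P[...,2]>5)&(P[...,2]<35)).astype(np.uint8)*255
q=P[m2>0]; print(len(q),q.min(0),q.max(0))
for lo in (3,8,13,18,22,25):
    q=P[near&(P[...,2]>lo)&(P[...,2]<lo+4)]
    if len(q): print(lo,len(q),np.round(q.min(0),1),np.round(q.max(0),1))
snap('top','t8b'); P=cloud(*[load('t8b')[i] for i in (2,3,1)])
for n,xy in (('pot',(575,189)),('jar',(587,124))):
    q=P[(P[...,2]>50)&(P[...,2]<66)&(np.hypot(P[...,0]-xy[0],P[...,1]-xy[1])<32)]
    if len(q): print(n,len(q),np.median(q,0),q.min(0),q.max(0))
cv2.imwrite('pics/c8.png',np.hstack([cv2.resize(im,(400,300)),cv2.resize(load('t8b')[0][150:300,190:390],(400,300))]))
```

```text
t 20.55 p [ 433.4 -477.6  134.4] q [ 0.9235  0.3835 -0.     -0.0012] j [-0.92  0.14  1.7   0.    1.3  -0.13] w 59.70061307825853 F [-0.4  0.5  0. ]
loupe dark@20 px [326. 157.] circ [ 483.1 -435.    31.6] rect [ 483.1 -434.9] [31.3 30.5] 45.1
981 [ 466.4051475  -451.82597101    6.34255519] [ 500.22074356 -418.43146657   27.90930678]
3 93 [ 471.9 -447.1    3. ] [ 494.2 -424.7    7. ]
8 301 [ 466.4 -451.8    8. ] [ 500.2 -419.2   11.9]
13 126 [ 466.5 -451.6   13. ] [ 499.5 -418.5   17. ]
18 120 [ 468.1 -450.    18. ] [ 498.1 -419.8   22. ]
22 223 [ 468.9 -449.    22.1] [ 497.3 -421.7   26. ]
25 209 [ 469.7 -448.8   25. ] [ 496.  -422.4   27.9]
pot 212 [576.90495509 187.86853835  56.47442493] [552.40956214 163.21763401  50.35286509] [603.29545195 211.0604758   63.67049308]
jar 60 [591.20419337 123.43151554  61.15625039] [577.84514536 111.05609399  54.55509549] [603.40525587 136.35282523  65.80453763]
```

View pics/c8.png

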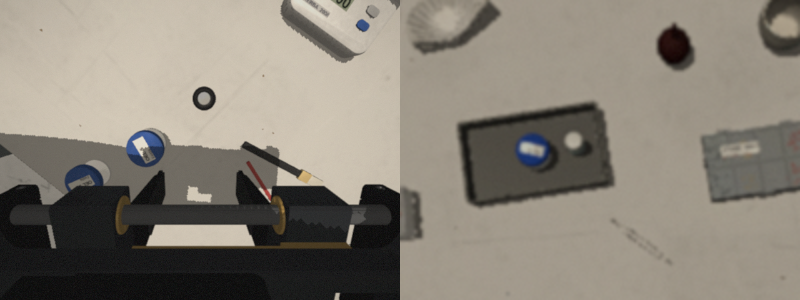

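Run:
```python
from h import *
rel(483.2,-435.2,4,-45)
```

```text
shift [ 64.5   5.5 166. ]
rotvec deg [-0.1 -0.   0.2] j6 -0.13
```

Request:
{"api": "move_arm", "payload": {"targets": [25,2,10,0,0,0,60,50,4,30,0,0,0,60,64,5,60,0,0,0,60,64,5,85,0,0,0,60,64,5,105,0,0,0,60,64,5,122,0,0,0,60,64,5,134,0,0,0,60,64,5,140,0,0,0,60,64,5,140,0,0,0,60,64,5,140,0,0,0,60]}}

```text
clock: 21.65
eef_pos: [482.7, -437.8, -3.5]
orientation: [0.924, 0.383, 0.0, 0.001]
force: [1.0, -0.6, 0.2]
grip_width: 60.2
finger_force: 0.0
```

Run:
```python
from h import *
rel(483.2,-435.2,4,-45)
```

```text
shift [ 2.2 -1.6 27.5]
rotvec deg [0.1 0.  0.1] j6 -0.04
```

Request:
{"api": "move_arm", "payload": {"targets": [1,-1,12,0,0,0,60,1,-1,19,0,0,0,60,1,-1,24,0,0,0,60,1,-1,26,0,0,0,60,1,-1,26,0,0,0,60,1,-1,26,0,0,0,28,1,-1,26,0,0,0,25,1,-1,26,0,0,0,25,1,-1,26,0,0,0,25,1,-1,26,0,0,0,25], "grip_force": 12}}

```text
clock: 22.65
eef_pos: [482.4, -436.0, -30.1]
orientation: [0.924, 0.383, 0.0, 0.0]
force: [-0.7, 0.9, 0.7]
grip_width: 34.8
finger_force: 12.0
```

Request:
{"api": "move_arm", "payload": {"targets": [0,0,0,0,0,0,25,0,0,0,0,0,0,25,0,0,0,0,0,0,25]}}

```text
clock: 22.95
eef_pos: [482.4, -436.0, -30.2]
orientation: [0.924, 0.383, 0.0, 0.0]
force: [-1.5, -0.1, 1.3]
grip_width: 35.0
finger_force: 12.0
```

Run:
```python
from h import *
state(); rel(540,-220,180,-15)
```

```text
t 22.95 p [ 482.4 -436.   -30.2] q [9.236e-01 3.834e-01 1.000e-04 2.000e-04] j [-0.82  0.33  1.79 -0.    1.03 -0.03] w 35.005829539648474 F [-1.5 -0.1  1.3]
shift [ 193.6 -111.6 -175.2]
rotvec deg [  0.    0.  -29.9] j6 -0.03
```

Run:
```python
from h import *
rel(584,-250,185,-15)
```

```text
shift [ 203.4  -59.3 -180.2]
rotvec deg [  0.    0.  -29.9] j6 -0.03
```

Request:
{"api": "move_arm", "payload": {"targets": [0,0,-20,0,0,0,25,0,0,-55,0,0,0,25,10,-3,-95,0,0,-3,25,40,-12,-130,0,0,-8,25,80,-24,-155,0,0,-14,25,120,-36,-175,0,0,-20,25,160,-48,-180,0,0,-26,25,190,-56,-180,0,0,-30,25,203,-59,-180,0,0,-30,25,203,-59,-180,0,0,-30,25]}}

```text
clock: 23.95
eef_pos: [584.0, -249.1, 149.0]
orientation: [0.793, 0.61, -0.0, -0.0]
force: [-0.1, -0.8, 0.2]
grip_width: 34.8
finger_force: 12.0
```

Run:
```python
from h import *
state(); im,d,c=snap('wrist','w9'); state()
P=cloud(*[load('w9')[i] for i in (2,3,1)])
m=((P[...,2]>29)&(P[...,2]<41)&(np.abs(P[...,0]-572)<95)&(np.abs(P[...,1]+169)<130)).astype(np.uint8)
q=P[m>0]; print(len(q),cv2.minAreaRect(q[:,:2].astype(np.float32)),np.median(q[:,2]))
vis=im.copy(); vis[m>0,2]=255; cv2.imwrite('pics/c9.png',cv2.resize(vis,(480,360)))
```

```text
t 23.95 p [ 584.  -249.1  149. ] q [ 7.925e-01  6.098e-01 -3.000e-04 -4.000e-04] j [-0.49  0.11  1.71 -0.    1.32 -0.23] w 34.78348879420165 F [-0.1 -0.8  0.2]
t 24.0 p [ 583.5 -250.3  148.9] q [ 7.929e-01  6.094e-01 -5.000e-04 -3.000e-04] j [-0.49  0.11  1.71 -0.    1.32 -0.23] w 34.5458339964603 F [ 0.6 -0.4 -0.6]
24277 ((570.083984375, -169.65206909179688), (112.24889373779297, 176.16571044921875), 9.465645790100098) 33.74419272076233
```

View pics/c9.png

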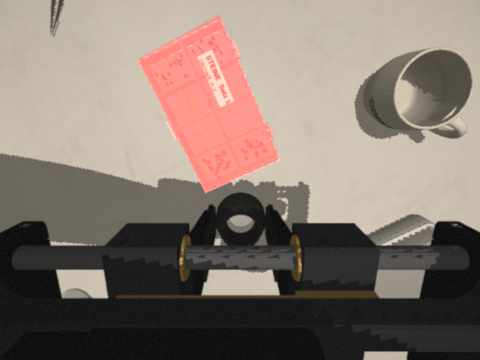

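Run:
```python
from h import *
rel(570.4,-170.5,70,-15)
```

```text
shift [ 73.8 -33.  113.9]
rotvec deg [-0.1  0.   0.1] j6 -0.23
```

Request:
{"api": "move_arm", "payload": {"targets": [25,-11,5,0,0,0,25,50,-22,25,0,0,0,25,70,-31,50,0,0,0,25,74,-33,75,0,0,0,25,74,-33,95,0,0,0,25,74,-33,107,0,0,0,25,74,-33,114,0,0,0,25,74,-33,114,0,0,0,25,74,-33,114,0,0,0,25]}}

```text
clock: 24.9
eef_pos: [571.5, -171.3, 36.5]
orientation: [0.793, 0.609, 0.0, 0.001]
force: [0.2, 0.7, 0.1]
grip_width: 34.9
finger_force: 12.0
```

Run:
```python
from h import *
state();rel(570.4,-170.5,40.5,-15)
```

```text
t 24.9 p [ 571.5 -171.3   36.5] q [7.932e-01 6.090e-01 3.000e-04 6.000e-04] j [-0.38  0.14  1.89 -0.    1.12 -0.12] w 34.90047372552376 F [0.2 0.7 0.1]
shift [ 0.4 -1.3 31. ]
rotvec deg [0.1 0.  0. ] j6 -0.12
```

Request:
{"api": "move_arm", "payload": {"targets": [0,-1,12,0,0,0,25,0,-1,22,0,0,0,25,0,-1,27,0,0,0,25,0,-1,30,0,0,0,25,0,-1,30,0,0,0,25,0,-1,30,0,0,0,25]}}

```text
clock: 25.5
eef_pos: [570.2, -170.2, 5.7]
orientation: [0.793, 0.609, 0.0, 0.0]
force: [-0.2, 0.3, 0.0]
grip_width: 34.7
finger_force: 12.0
```

Run:
```python
from h import *
state();rel(570.4,-170.5,40.5,-15)
```

```text
t 25.5 p [ 570.2 -170.2    5.7] q [7.929e-01 6.094e-01 1.000e-04 2.000e-04] j [-0.38  0.17  1.91 -0.    1.06 -0.12] w 34.74145287419102 F [-0.2  0.3  0. ]
shift [-0.3  0.3  0.2]
rotvec deg [0.  0.  0.1] j6 -0.12
```

Request:
{"api": "move_arm", "payload": {"targets": [0,0,1,0,0,0,25,0,0,1,0,0,0,25,0,0,1,0,0,0,60,0,0,1,0,0,0,60,0,0,1,0,0,0,60,0,0,1,0,0,0,60,0,0,1,0,0,0,60,0,0,-15,0,0,0,60,0,0,-50,0,0,0,60,0,0,-90,0,0,0,60]}}

```text
clock: 26.5
eef_pos: [568.9, -169.7, 96.1]
orientation: [0.793, 0.609, -0.001, -0.001]
force: [0.5, -0.3, 0.1]
grip_width: 60.3
finger_force: 0.0
```

Run:
```python
from h import *
state()
im,d,T,k=load('t8b')
a=ray(T,k,296.25,260.5,5); b=ray(T,k,325.5,281.5,5); print('tw ends',a,b,np.hypot(*(a-b)[:2]),np.degrees(np.arctan2(*(a-b)[1::-1])))
t=(a+b)/2; print(t); rel(t[0],t[1]-70,150,0)
```

```text
t 26.5 p [ 568.9 -169.7   96.1] q [ 7.929e-01  6.094e-01 -7.000e-04 -1.200e-03] j [-0.38  0.07  1.85  0.    1.22 -0.12] w 60.258509112204244 F [ 0.5 -0.3  0.1]
tw ends [471.55708506  60.99366955   5.        ] [406.32379569 -32.67246669   5.        ] 114.14344974930626 55.14492000878287
[438.94044037  14.16060143   5.        ]
shift [  76.6 -154.9  -18.5]
rotvec deg [ -0.2  -0.  -14.9] j6 -0.12
```

Run:
```python
from h import *
rel(405,-35,150,-35)
```

```text
shift [  88.  -193.   -18.4]
rotvec deg [-0.2  0.  20.1] j6 -0.12
```

Request:
{"api": "move_arm", "payload": {"targets": [15,-33,-18,0,0,4,60,32,-70,-18,0,0,8,60,50,-110,-18,0,0,12,60,68,-150,-18,0,0,16,60,83,-182,-18,0,0,20,60,88,-193,-18,0,0,20,60,88,-193,-18,0,0,20,60,88,-193,-18,0,0,20,60]}}

```text
clock: 27.3
eef_pos: [407.3, -36.0, 114.6]
orientation: [0.886, 0.463, 0.001, 0.001]
force: [-0.4, 0.2, 1.0]
grip_width: 60.1
finger_force: 0.0
```

Run:
```python
from h import *
state(); im,d,c=snap('wrist','w10'); s=state()
P=cloud(*[load('w10')[i] for i in (2,3,1)])
m=((P[...,2]>3)&(P[...,2]<15)&(np.hypot(P[...,0]-439,P[...,1]-14)<85)).astype(np.uint8)
q=P[m>0]; print(len(q),cv2.minAreaRect(q[:,:2].astype(np.float32)),np.percentile(q[:,2],[5,50,95]))
vis=im.copy(); vis[m>0]=(0,0,255); cv2.imwrite('pics/c10.png',np.hstack([cv2.resize(im,(400,300)),cv2.resize(vis,(400,300))]))
snap('top','t10');P=cloud(*[load('t10')[i] for i in (2,3,1)])
q=P[(P[...,2]>45)&(P[...,2]<70)&(np.hypot(P[...,0]-571,P[...,1]+170)<50)]
print('loupe',len(q),np.median(q,0),q.min(0),q.max(0))
```

```text
t 27.3 p [407.3 -36.  114.6] q [8.865e-01 4.628e-01 8.000e-04 9.000e-04] j [-0.22 -0.4   2.23 -0.    1.31  0.39] w 60.14190005655928 F [-0.4  0.2  1. ]
t 27.35 p [407.3 -36.1 114.4] q [8.866e-01 4.625e-01 5.000e-04 6.000e-04] j [-0.22 -0.4   2.23 -0.    1.31  0.39] w 60.07363682471855 F [ 0.3 -0.8 -0.6]
384 ((439.27545166015625, 16.15542984008789), (121.791015625, 12.225549697875977), 54.57899856567383) [ 4.22368951  8.19796628 10.07573015]
loupe 71 [ 568.57592224 -165.83916992   53.95135793] [ 555.84437906 -184.53931751   45.23667078] [ 586.95253476 -152.89239256   64.35773683]
```

View pics/c10.png

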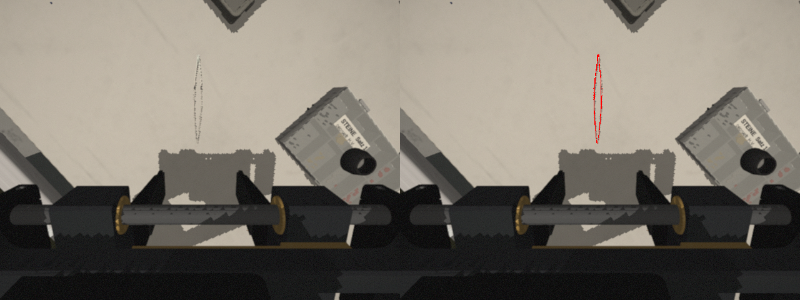

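Run:
```python
from h import *
rel(439.3,16.2,30,-35.4)
```

```text
shift [ 61.3  -3.8 119.1]
rotvec deg [ 0.  -0.   0.5] j6 0.39
```

Request:
{"api": "move_arm", "payload": {"targets": [20,-1,10,0,0,0,50,40,-3,30,0,0,0,40,58,-4,55,0,0,0,40,61,-4,80,0,0,0,40,61,-4,100,0,0,0,40,61,-4,112,0,0,0,40,61,-4,119,0,0,0,40,61,-4,119,0,0,0,40,61,-4,119,0,0,0,40]}}

```text
clock: 28.3
eef_pos: [438.6, 16.6, -4.7]
orientation: [0.887, 0.462, 0.001, 0.0]
force: [0.8, -0.6, 1.5]
grip_width: 39.6
finger_force: 0.0
```

Run:
```python
from h import *
state();rel(439.3,16.2,3,-35.4)
```

```text
t 28.3 p [438.6  16.6  -4.7] q [8.868e-01 4.622e-01 5.000e-04 3.000e-04] j [-0.08 -0.16  2.26 -0.    1.04  0.53] w 39.636472585128 F [ 0.8 -0.6  1.5]
shift [ 0.1  0.7 27.3]
rotvec deg [ 0.1 -0.   0.5] j6 0.53
```

Request:
{"api": "move_arm", "payload": {"targets": [0,1,12,0,0,0,40,0,1,20,0,0,0,40,0,1,25,0,0,0,40,0,1,27,0,0,0,40,0,1,27,0,0,0,40,0,1,27,0,0,0,5,0,1,27,0,0,0,5,0,1,27,0,0,0,5,0,1,27,0,0,0,5,0,1,27,0,0,0,5], "grip_force": 12}}

```text
clock: 29.3
eef_pos: [438.7, 16.3, -32.3]
orientation: [0.887, 0.462, 0.0, 0.0]
force: [0.4, 0.1, 0.9]
grip_width: 11.8
finger_force: 12.0
```

Request:
{"api": "move_arm", "payload": {"targets": [0,0,0,0,0,0,5,0,0,0,0,0,0,5,0,0,0,0,0,0,5,0,0,0,0,0,0,5]}}

```text
clock: 29.7
eef_pos: [438.7, 16.3, -32.3]
orientation: [0.887, 0.462, 0.0, 0.0]
force: [-0.6, 0.3, 1.2]
grip_width: 12.0
finger_force: 12.0
```

Run:
```python
from h import *
state();rel(448.3,167.5,53,10)
```

```text
t 29.7 p [438.7  16.3 -32.3] q [8.867e-01 4.624e-01 1.000e-04 1.000e-04] j [-0.09 -0.11  2.27  0.    0.98  0.52] w 12.008327036721713 F [-0.6  0.3  1.2]
shift [129.5 -78.7 -50.3]
rotvec deg [  0.   -0.  -44.9] j6 0.52
```

Request:
{"api": "move_arm", "payload": {"targets": [0,0,-20,0,0,0,5,5,-3,-40,0,0,-3,5,25,-15,-50,0,0,-10,5,50,-30,-50,0,0,-18,5,75,-45,-50,0,0,-26,5,100,-61,-50,0,0,-34,5,120,-73,-50,0,0,-42,5,129,-79,-50,0,0,-45,5,129,-79,-50,0,0,-45,5,129,-79,-50,0,0,-45,5]}}

```text
clock: 30.7
eef_pos: [447.2, 167.1, 17.2]
orientation: [0.642, 0.766, -0.0, -0.0]
force: [-0.6, 0.1, -0.7]
grip_width: 11.8
finger_force: 12.0
```

Run:
```python
from h import *
state();rel(448.3,167.5,3,10.05)
```

```text
t 30.7 p [447.2 167.1  17.2] q [ 6.424e-01  7.663e-01 -4.000e-04 -1.000e-04] j [ 0.25 -0.1   2.16 -0.    1.08  0.07] w 11.802016809397399 F [-0.6  0.1 -0.7]
shift [ 0.2  1.2 49.2]
rotvec deg [-0.  0.  0.] j6 0.07
```

Request:
{"api": "move_arm", "payload": {"targets": [0,1,15,0,0,0,5,0,1,30,0,0,0,5,0,1,40,0,0,0,5,0,1,46,0,0,0,5,0,1,49,0,0,0,5,0,1,49,0,0,0,5,0,1,49,0,0,0,5,0,1,49,0,0,0,5]}}

```text
clock: 31.5
eef_pos: [449.1, 167.6, -30.9]
orientation: [0.642, 0.767, 0.0, 0.0]
force: [0.3, 1.0, 0.0]
grip_width: 12.0
finger_force: 12.0
```

Request:
{"api": "move_arm", "payload": {"targets": [0,0,0,0,0,0,35,0,0,0,0,0,0,35,0,0,0,0,0,0,35,0,0,0,0,0,0,35,0,0,-10,0,0,0,35,0,0,-40,0,0,0,35,-20,-10,-80,0,0,0,35,-60,-20,-120,0,0,0,35,-100,-20,-145,0,0,0,35,-110,-20,-150,0,0,0,35]}}

```text
clock: 32.5
eef_pos: [450.9, 53.3, 123.9]
orientation: [0.643, 0.766, 0.002, 0.004]
force: [0.3, 0.6, -0.2]
grip_width: 35.0
finger_force: 0.0
```

Request:
{"api": "move_arm", "payload": {"targets": [0,0,0,0,0,0,35,0,0,0,0,0,0,35,0,0,0,0,0,0,35]}}

```text
clock: 32.8
eef_pos: [447.1, 56.5, 117.4]
orientation: [0.642, 0.767, -0.001, -0.001]
force: [-0.8, 0.1, -0.1]
grip_width: 35.2
finger_force: 0.0
```

Run:
```python
from h import *
s=state(); im,d,c=snap('wrist','w11')
P=cloud(*[load('w11')[i] for i in (2,3,1)]); Z=P[...,2]
def near(x,y,r): return np.hypot(P[...,0]-x,P[...,1]-y)<r
m=(Z>3)&(Z<15)&near(448,167,85)&(P[...,0]<478)
q=P[m]; print('tw',len(q),cv2.minAreaRect(q[:,:2].astype(np.float32)))
for n,x,y,r,lo in (('pot',575,189,30,52),('jar',589,123.5,22,56)):
    q=P[near(x,y,r)&(Z>lo)&(Z<lo+12)]; print(n,len(q),np.median(q,0) if len(q) else '',(q.min(0),q.max(0)) if len(q) else '')
q=P[(Z>33)&(Z<44)&(np.abs(P[...,0]-575)<100)&near(575,190,140)&~near(575,188,40)&~near(589,123.5,30)]; print('tray',len(q),cv2.minAreaRect(q[:,:2].astype(np.float32)))
snap('scene','s11'); 
cv2.imwrite('pics/c11.png',np.hstack([cv2.resize(im,(400,300)),cv2.resize(load('s11')[0][150:315,200:420],(400,300))]))
```

```text
t 32.8 p [447.1  56.5 117.4] q [ 6.418e-01  7.668e-01 -6.000e-04 -1.000e-03] j [ 0.01 -0.29  2.14  0.    1.29 -0.17] w 35.185720627626104 F [-0.8  0.1 -0.1]
tw 507 ((448.5467834472656, 167.91111755371094), (12.210040092468262, 121.1695327758789), 8.991057395935059)
pot 4369 [573.50592973 187.61500073  56.38782062] (array([549.04163847, 161.81827821,  52.01077425]), array([601.0336276 , 213.04539632,  59.94272877]))
jar 1076 [587.09234179 123.42466515  61.47751634] (array([575.19099821, 109.90060518,  56.14043761]), array([601.87428287, 136.25692289,  63.97654295]))
tray 5417 ((578.3548583984375, 167.6049346923828), (132.9615478515625, 180.37782287597656), 10.09188175201416)
```

View pics/c11.png

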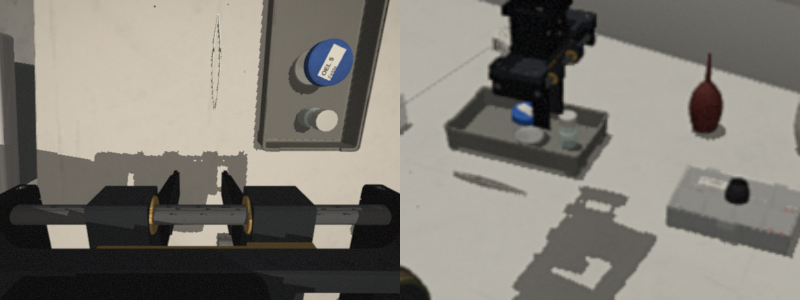

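The check view shows the pot at (330,62) and the jar at (322,118) upright in the tray, both within about 2 mm of target. The tweezers lie parallel to the tray wall, about 6 cm off and centred. The loupe stands on the box lid. Handing in.

```bash
python3 -c "
from plant import manip
print(manip.hand_in())"
```

```text
the job is handed in; nothing more can be done
None
```

The job is handed in: pot, jar, loupe and tweezers are all set out as asked, and I left the clip box and dust blower alone. In the last views the tray items and tweezers were within about 2 mm of target, and the loupe was upright near the middle of the lid; the judge's result isn't known yet.

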